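# Start the exposure timer and hold the reflector flap at its balance point

## Task

Push the red plunger on the grey timer box all the way down and let it come back up. Then take the white reflector flap on the photo stand by its orange bar, swing it up from whichever side it has fallen to until it stands upright at its balance point, and finish while still gripping it there, so that it falls neither way. Leave the other things on and around the stand where they are.

Things in the scene. Friction and masses are not known exactly. Their poses are not given: they have to be found in the camera images.
- stand: Fixed photo stand: grey base slab 200 (its x) x 220 (its y) x 30 mm high with a white top, two dark uprights at its x = +-84 mm (12 mm thick, to 112 mm high) that carry the hinge of the reflector flap. Origin at the centre of its underside on the table; z up; its x axis is parallel to the hinge. Position and yaw vary.
- flap_hinge (a point): Middle of the flap's hinge axis, 100 mm above the table, in the middle of the stand. Axes as the stand's: x along the hinge, y the level direction in which the flap swings, z up.
- flap_bar (a point): Centre of the orange grip bar on the flap's free edge: round, 14 mm diameter, 124 mm long, parallel to the hinge and 135 mm from it. Two 8 mm arms, 58 mm either side of its middle, join it to the white plate (132 mm wide, 5 mm thick), whose edge is 60 mm from the bar: its middle 100 mm is free all round, to be pinched from above, and may turn in the fingers. x along the bar, z from hinge to bar.
- flap (a joint): Lean of the flap in rad: 0 = upright, which is its balance point; positive = leaning to the stand's +y side, negative = to its -y side. Rubber stops at +-0.8; it starts fallen against one of them (very rarely still falling from near upright). The flap weighs 0.2 to 0.35 kg and the hinge is nearly frictionless: let go, it falls to a stop on one side or the other.
- timer: Fixed grey exposure timer box, 85 x 85 x 45 mm high, origin at the centre of its underside. Stands left or right of the photo stand.
- plunger_top (a point): Centre of the top face of the red round plunger (32 mm diameter, sprung upward) in the middle of the timer box's top. Moves down with the plunger.
- plunger (a joint): How far the plunger is pressed, m: 0 = up, 0.014 = fully down (end of stroke). The spring needs about 8 N at full stroke.
- jar: Loose bystander: glass jar with green cap, 64 mm diameter, 85 mm high; origin at the centre of its underside.
- dish: Loose bystander: flat green glass specimen dish, 60 mm diameter, 12 mm high, lying on the stand's base beside the flap (it is below the swing of the flap); origin at the centre of its underside.
- forceps: Loose bystander: steel forceps, 130 mm long, 8 mm high, lying along their x axis; origin in the middle of their underside.
- lens: Loose bystander: hand lens, 145 mm long, 60 mm wide, 10 mm high, lying flat, handle to its -x; origin in its underside near the middle.
- carton: Loose bystander: orange carton 60 x 100 x 45 mm high; origin at the centre of its underside.
- cup: Loose bystander: blue ceramic cup, 70 mm diameter, 80 mm high; origin at the centre of its underside.
Mind the look-alikes: they are no part of the job. What is shaped like the timer but purple is not meant.

How it is judged:
On the way, in this order (a step that is already met when the one before it is completed fails the run):
1. the plunger is pushed fully down (at least 12 of its 14 mm) (value of joint plunger above 0.012 m), for 0.05 s.
2. with the plunger back up, the flap is held still by the fingers within 5 degrees of upright (value of joint flap between -0.087 and 0.087 rad and velocity of joint flap between -0.1 and 0.1 rad/s and contact force between the fingers and flap above 1 N and value of joint plunger below 0.004 m), for 0.3 s.
At the end, for the whole second after the job is handed in: The fingers hold the flap (at least 1 N of contact) still (under 0.1 rad/s) within 0.087 rad (5 degrees) of upright, after the plunger was pressed at least 12 of its 14 mm and came back up (under 4 mm); every bystander is within 30 mm of where it started (all of step 2 and not (distance of jar from where it was at the start of the episode above 0.03 m) and not (distance of dish from where it was at the start of the episode above 0.03 m) and not (distance of forceps from where it was at the start of the episode above 0.03 m) and not (distance of lens from where it was at the start of the episode above 0.03 m) and not (distance of carton from where it was at the start of the episode above 0.03 m) and not (distance of cup from where it was at the start of the episode above 0.03 m)); the arm keeps its last pose, push and grip.
It fails at once if a bystander is moved by more than 30 mm (distance of any of jar, dish, forceps, lens, carton, cup from where it was at the start of the episode above 0.03 m).
It also fails if it takes over 51 s, if anything falls off the work surface, if the arm or the gripper's body presses on something with over 40 N, if the wrist force passes 120 N, or if a joint passes its speed limit or range.

## Robot

A 6-joint arm with a two-finger parallel gripper is mounted at the origin on the work surface. World frame = base frame: x ahead of the robot, y to its left, z up, the work surface at z = 0. Lengths are in m, angles in rad, forces in N, time in s.
With the tool pointing down it reaches from about 0.35 to 0.775 m from the base axis. Payload 5.5 kg.
Tool frame: the origin (TCP) lies between the finger pads; the fingertips stand 17 mm ahead of it and the grasp point (between the pads) lies 2 mm behind it (env.finger_overhang is the distance from the TCP to the fingertips, in m); z points along the fingers, y is the direction in which the jaws open and shut (so a half turn about z gives the same grasp; the last joint's range is limited). The gripper opens to 85 mm and grips with 20 to 120 N. Pads are 22 mm wide; open, the fingers measure 114 mm over their backs; the gripper's body (76 mm by 85 mm) begins 54 mm behind the grasp point. The pads swing forward as they close: fully open they stand 13 mm farther back than shut.
Start: joints at [-1.442, 0.313, 0.046, 1.304, 0, 1.431], TCP at [0.153, -0.554, 0.248] pointing down, gripper open.
Joint ranges: [-2.76, 2.76], [-0.86, 1.69], [-1.03, 1.26], [-2.2, 2.34], [-1.47, 1.5], [-3.14, 3.14]. Speed limits (rad/s): [2.57, 2.57, 3.14, 3.14, 3.14, 3.14].

## Interface

Orientations are given as a unit quaternion [w, x, y, z].
In Python, from workcell import env gives the robot as it stands. The module is installed in compiled form; this text tells all that it offers.
- The arm moves only by the tool arm_command, never from a script. Its argument "moves" is a list of rows, each a list of 5 numbers: the closure, from 0 (fully open) to 1 (shut), then the shift along the tool's x, y, z in mm, then the turn about the tool's z in rad. In form: [[fingers, dx, dy, dz, turn], ...]. A call has 1 to 12 rows; each row is the pose to reach, as a shift and turn from the pose commanded when the call began, along the tool's axes at that moment; what a row does not reach only later rows make up. A row lasts 1/10 s, in which the tool goes at most 50 mm and 8.59 degrees, less where a joint would pass 70% of its speed; a pose out of reach is approached as far as the arm can. A call with a gripper value outside its range is refused whole. The fingers move at their own pace and stop on an object; "squeeze" is the grip in N (left out, the last holds). Time passes only in rows, so rows that repeat a pose let the fingers close. It gives the time, the measured TCP pose, the force and the opening at its end, in the units of the state.
- env.get_state(): the state, without advancing time (a new reading comes with each control period).
- env.read_camera(name): name is "side" or "top" or "wrist"; returns (picture, depth): 400x640x3 uint8, blue, green, red; 400x640 float32, m along the optical axis (not along the pixel's ray), 0 where there is no reading.
- env.get_calibration(name): a dict with "fx", "fy", "cx", "cy" (pixels), "pose" (4x4, takes a point from camera to world coordinates). Camera axes: x right, y down, z forward; pixel columns grow to the right and rows downward; lengths in m; the calibration is good to about 2 mm. A picture is of the moment at which its call begins: read the wrist's pose just before it. get_calibration takes no time and is no camera call; for the wrist camera it gives the pose at the moment of the call.
- env.hand_in(): hands the job in, once; it reports no verdict.
The state is a dict: "clock": time; "joint_pos": joint angles; "qvel": joint speeds; "tau": joint torques, N m; "tcp_pos": TCP position; "orientation": TCP orientation; "wrist_force": force on the tool from outside, world axes, zero at the start; "ft_torque": the same for the moment, N m; "finger_gap": finger opening in m.
Only numpy, scipy, OpenCV 4.12 (cv2) and the standard library are available. Lean on these libraries where they do the work, as an engineer would, in place of code of your own. Each camera call takes 0.05 s, during which the arm holds its last target. There are 200 camera calls.

## Working session

There is one attempt and no reset: what is moved stays moved. The work goes in short steps, Python scripts to look and compute and a tool call to move; the robot and the scene stay as the last step left them, time stands still between calls to the robot, and variables do not carry over. Pictures are saved under pics/ and viewed, about 8 in all and at most 12, crops included, and the job is handed in when it is done.

Besides the shell and the picture viewer there is one more tool, called after "Call:" by a JSON object that holds its "fn" and its "kwargs", one argument or row to a line. arm_command: Moves the arm, as the interface text tells. Its arguments: {"type":"object","properties":{"moves":{"type":"array","items":{"type":"array","items":{"type":"number"}}},"squeeze":{"type":"number"}},"required":["moves"]}

```bash
mkdir -p pics
cat > h.py <<'E'
from workcell import env
import numpy as np, cv2
def cam(n):
    c=env.get_calibration(n); im,d=env.read_camera(n); return im,d,c
def pts(d,c):
    v,u=np.mgrid[:400,:640]
    P=np.stack([(u-c['cx'])/c['fx']*d,(v-c['cy'])/c['fy']*d,d],-1)
    T=np.array(c['pose']); return P@T[:3,:3].T+T[:3,3]
def ray(u,v,z,c):
    T=np.array(c['pose']); r=T[:3,:3]@np.array([(u-c['cx'])/c['fx'],(v-c['cy'])/c['fy'],1]); return T[:3,3]+r*(z-T[2,3])/r[2]
E
python3 - <<'E'
from h import *
for n in ['top','side']:
    im,d,c=cam(n); cv2.imwrite(f'pics/{n}0.png',im); np.savez(f'{n}0.npz',im=im,d=d,**c); print(n,np.round(c['pose'],3).tolist(),c['fx'])
print(env.get_state())
E
```

```text
top [[-0.014, -0.983, 0.183, 0.296], [-1.0, 0.013, -0.006, 0.075], [0.004, -0.183, -0.983, 1.223], [0.0, 0.0, 0.0, 1.0]] 398.8539869873887
side [[0.946, -0.175, 0.272, 0.146], [-0.323, -0.45, 0.833, -1.052], [-0.024, -0.876, -0.482, 0.796], [0.0, 0.0, 0.0, 1.0]] 506.9612332099447
{'clock': 0.1, 'joint_pos': array([-1.44159511e+00,  3.13927464e-01,  4.50795742e-02,  1.30361260e+00,
        1.37852979e-05,  1.43122335e+00]), 'qvel': array([ 0.00072832, -0.00100066,  0.00249743,  0.00114647, -0.0002792 ,
       -0.00039548]), 'tau': array([ 1.79377890e-03, -4.81724954e+01,  2.99244815e+01,  1.26836705e-02,
       -1.17769750e-04, -1.04023670e-05]), 'tcp_pos': array([ 0.15264362, -0.55391423,  0.24749148]), 'orientation': array([-8.32037046e-04,  9.90983293e-01,  1.33982908e-01,  1.12076227e-05]), 'wrist_force': array([ 0.14663844, -0.82612276, -0.2752342 ]), 'ft_torque': array([-0.01349626,  0.02406311, -0.00568063]), 'finger_gap': 0.08486866824894734}
```

View pics/top0.png

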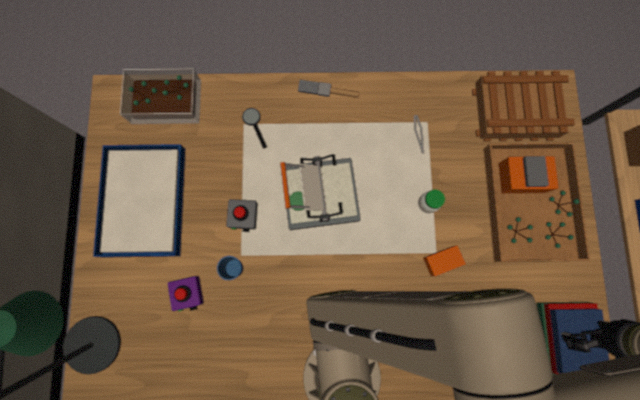

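View pics/side0.png

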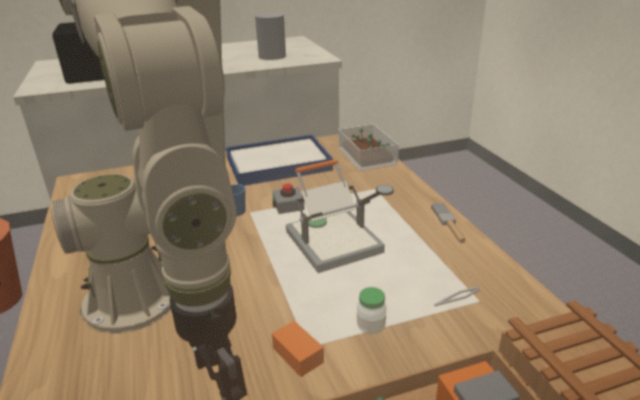

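Top view: grey timer with red plunger at (240,212), purple look-alike with red knob at (182,294). The flap's orange bar is at (286,185), leaning left (+y). Other orange things are the carton (445,261) and the tray box (532,173). The side view agrees. I choose the grey timer and the orange bar on the stand, and check both in a crop.

```bash
cat > m.py <<'E'
from h import *
for n in ['top','side']:
    z=np.load(n+'0.npz'); im,d=z['im'],z['d']; P=pts(d,z)
    hsv=cv2.cvtColor(im,cv2.COLOR_BGR2HSV); H,S,V=cv2.split(hsv)
    red=((H<5)|(H>174))&(S>150)&(V>60); org=(H>=4)&(H<14)&(S>140)&(V>90)
    boxes={'top':((225,258,200,226),(276,296,155,215)),'side':((275,300,178,198),(290,345,155,178))}[n]
    for nm,m,b in(('red',red,boxes[0]),('bar',org,boxes[1])):
        k=np.zeros_like(m);k[b[2]:b[3],b[0]:b[1]]=1;k&=m
        v,u=np.nonzero(k);Q=P[k];Q=Q[d[k]>0]
        (cx,cy),sz,a=cv2.minAreaRect(np.c_[u,v].astype(np.float32))
        print(n,nm,len(u),'px',u.mean().round(1),v.mean().round(1),'rect',cx,cy,sz,a,'med',np.median(Q,0).round(4),'min',Q.min(0).round(3),'max',Q.max(0).round(3))
        if nm=='red': print(' ray z=.06:',ray(u.mean(),v.mean(),.06,z).round(4), 'top5%z', np.percentile(Q[:,2],[50,90]))
        else:
            q=Q-np.median(Q,0); q=q[np.abs(q).max(1)<.1]; w=np.linalg.svd(q-q.mean(0),full_matrices=0)[2][0]; print(' dir',w.round(3))
    # uprights: dark points z .09-.12 near stand
    dk=(V<75)&(P[...,2]>.08)&(P[...,2]<.125)&(d>0)
    b=(295,345,145,225) if n=='top' else (295,375,190,245)
    k=np.zeros_like(dk);k[b[2]:b[3],b[0]:b[1]]=1;k&=dk
    nc,lab,st,ce=cv2.connectedComponentsWithStats(k.astype(np.uint8))
    for i in range(1,nc):
        if st[i,4]>8: print(' dark',st[i].tolist(),P[lab==i].mean(0).round(4))
    # base corners: z .02-.04
    k=(np.abs(P[...,2]-.03)<.008)&(d>0)&(P[...,0]>.35)&(P[...,0]<.75)&(P[...,1]>-.15)&(P[...,1]<.3)
    k=cv2.morphologyEx(k.astype(np.uint8),cv2.MORPH_OPEN,np.ones((3,3)))
    nc,lab,st,ce=cv2.connectedComponentsWithStats(k)
    m=np.isin(lab,[i for i in range(1,nc) if st[i,4]>300])
    r=cv2.minAreaRect((P[m][:,:2]*1000).astype(np.float32)); print(' base rect mm',r)
z=np.load('top0.npz');cv2.imwrite('pics/c1.png',cv2.resize(z['im'][130:240,210:380],None,fx=4,fy=4))
E
python3 m.py
```

```text
top red 113 px 239.2 211.9 rect 239.5 211.5 (11.0, 11.0) 90.0 med [0.4727 0.2894 0.0736] min [0.458 0.274 0.05 ] max [0.494 0.308 0.079]
 ray z=.06: [0.4749 0.2917 0.06  ] top5%z [0.07363462 0.07651626]
top bar 178 px 284.9 184.6 rect 284.8963623046875 184.56707763671875 (45.49779510498047, 4.085967540740967) 83.6598129272461 med [0.5242 0.1471 0.1998] min [0.464 0.136 0.192] max [0.585 0.158 0.206]
 dir [-0.993 -0.115  0.002]
 dark [308, 158, 16, 6, 49] [0.6168 0.062  0.1082]
 dark [314, 214, 18, 7, 53] [0.4507 0.0458 0.1109]
 base rect mm ((536.2708129882812, 50.695030212402344), (200.59512329101562, 219.8230438232422), 6.429307460784912)
side red 26 px 286.8 186.2 rect 286.9117736816406 186.14706420898438 (3.6380343437194824, 6.5484619140625) 75.96376037597656 med [0.4704 0.2869 0.075 ] min [0.462 0.273 0.07 ] max [0.484 0.3   0.078]
 ray z=.06: [0.478  0.3131 0.06  ] top5%z [0.07504781 0.07667452]
side bar 122 px 316.5 165.3 rect 316.4662780761719 165.3539276123047 (3.2979393005371094, 40.02499771118164) 77.00537872314453 med [0.5266 0.1442 0.199 ] min [0.467 0.134 0.194] max [0.584 0.161 0.203]
 dir [-0.992 -0.128  0.005]
 base rect mm ((534.6410522460938, 49.13426208496094), (201.51837158203125, 222.67530822753906), 5.897994518280029)
```

View pics/c1.png

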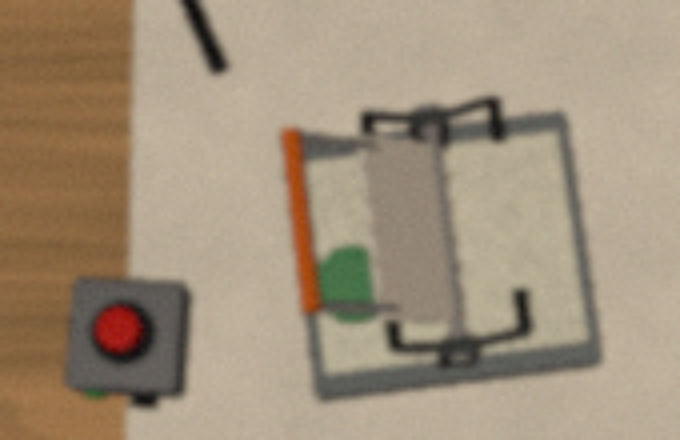

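Crop confirms: grey timer with red plunger, and the orange bar on the stand's flap. The stand is at (0.535, 0.050) with yaw about 6.5°. The bar is at (0.525, 0.146, 0.194), as a +0.8 lean predicts. The plunger top is at (0.473, 0.289, about 0.075). Now swinging around and closing the fingers.

Call:
{"fn": "arm_command", "kwargs": {
  "moves": [
    [1,20,-14,-55,0],
    [1,100,-70,-55,0.15],
    [1,380,-262,-55,0.15],
    [1,380,-262,-55,0.15],
    [1,380,-262,-55,0.15],
    [1,380,-262,-55,0.15],
    [1,380,-262,-55,0.15],
    [1,380,-262,-55,0.15],
    [1,380,-262,-55,0.15],
    [1,380,-262,-55,0.15],
    [1,380,-262,-55,0.15],
    [1,380,-262,-55,0.15]
  ],
  "squeeze": 25
}}

```text
clock: 1.3
tcp_pos: [0.4497, -0.1999, 0.3029]
orientation: [-0.0, 0.998, 0.061, -0.001]
wrist_force: [0.7, -0.5, -0.3]
finger_gap: 0.0001
```

Call:
{"fn": "arm_command", "kwargs": {
  "moves": [
    [1,83,-483,0,0],
    [1,83,-483,0,0],
    [1,83,-483,0,0],
    [1,83,-483,0,0],
    [1,83,-483,0,0],
    [1,83,-483,0,0],
    [1,83,-483,0,0],
    [1,83,-483,0,0],
    [1,83,-483,0,0],
    [1,83,-483,0,0],
    [1,83,-483,0,0],
    [1,83,-483,100,0]
  ]
}}

```text
clock: 2.5
tcp_pos: [0.4952, 0.1783, 0.2725]
orientation: [-0.016, 0.996, 0.088, 0.002]
wrist_force: [1.3, 0.2, -0.5]
finger_gap: 0.0
```

Call:
{"fn": "arm_command", "kwargs": {
  "moves": [
    [1,0,0,50,0],
    [1,0,0,80,0],
    [1,0,0,80,0]
  ]
}}

```text
clock: 2.8
tcp_pos: [0.4886, 0.1781, 0.1846]
orientation: [-0.016, 0.996, 0.089, -0.006]
wrist_force: [0.3, -0.5, -0.0]
finger_gap: 0.0
```

Run:
```python
from h import *
im,d,c=cam('wrist'); cv2.imwrite('pics/w1.png',im); P=pts(d,c)
hsv=cv2.cvtColor(im,cv2.COLOR_BGR2HSV); H,S,V=cv2.split(hsv)
k=((H<6)|(H>172))&(S>150)&(V>60)
nc,lab,st,ce=cv2.connectedComponentsWithStats(k.astype(np.uint8))
for i in range(1,nc):
    if st[i,4]>100:
        Q=P[(lab==i)&(d>0)]; print(st[i],ce[i],Q.mean(0).round(4),Q.min(0).round(4),Q.max(0).round(4), np.percentile(Q[:,2],[10,50,90]).round(4))
print(env.get_state()['tcp_pos'])
```

```text
[ 151  165   48   44 1604] [174.05049875 186.40024938] [0.4759 0.2886 0.0726] [0.4523 0.275  0.0555] [0.4894 0.3121 0.0768] [0.0655 0.0742 0.0752]
[  0 366  17  34 232] [  4.33189655 381.38362069] [0.2508 0.4416 0.0667] [0.2359 0.4359 0.0568] [0.2589 0.4522 0.0763] [0.0593 0.0665 0.0737]
[0.4903285  0.17854352 0.18745852]
```

View pics/w1.png

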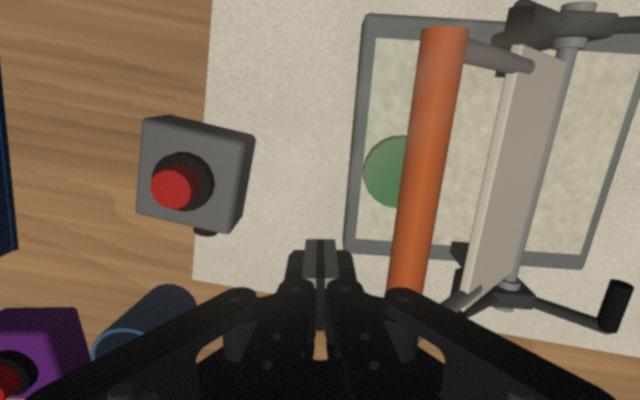

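The wrist view shows the red plunger on the grey timer at (174,186) and the orange bar clear to the right of the fingers. The last moves fell short of the target, so I continue at this height.

Call:
{"fn": "arm_command", "kwargs": {
  "moves": [
    [1,1,-28,0,0],
    [1,2,-56,0,0],
    [1,3,-84,0,0],
    [1,4,-111,0,0],
    [1,4,-111,0,0],
    [1,4,-111,0,0],
    [1,4,-111,0,0]
  ]
}}

```text
clock: 3.55
tcp_pos: [0.4909, 0.2305, 0.1926]
orientation: [-0.036, 0.991, 0.126, -0.006]
wrist_force: [0.4, 0.1, -0.5]
finger_gap: -0.0001
```

```bash
python3 -c "
from h import *
s=env.get_state()
for k in s: print(k,np.round(s[k],4))"
```

```text
clock 3.55
joint_pos [ 0.2528  0.2691 -0.154   1.1502  0.0721  3.1406]
qvel [ 0.0038  0.0033  0.0015  0.0016  0.0061 -0.0003]
tau [ 1.35300e-01 -4.46205e+01  2.90082e+01  9.00000e-03  2.56100e-01
 -1.00000e-04]
tcp_pos [0.4909 0.2305 0.1926]
orientation [-0.0356  0.9913  0.1264 -0.0058]
wrist_force [ 0.3926  0.1013 -0.4815]
ft_torque [ 0.0051  0.0002 -0.0052]
finger_gap -0.0001
```

Joint 6 is at its limit (3.14), which explains the shortfall. I raise the tool and turn it half a turn, which gives the same grasp.

Call:
{"fn": "arm_command", "kwargs": {
  "moves": [
    [1,0,0,-50,-0.14],
    [1,0,0,-80,-0.28],
    [1,0,0,-80,-0.42],
    [1,0,0,-80,-0.56],
    [1,0,0,-80,-0.7],
    [1,0,0,-80,-0.84],
    [1,0,0,-80,-0.98],
    [1,0,0,-80,-1.12],
    [1,0,0,-80,-1.26],
    [1,0,0,-80,-1.4],
    [1,0,0,-80,-1.54],
    [1,0,0,-80,-1.54]
  ]
}}

```text
clock: 4.75
tcp_pos: [0.4925, 0.2245, 0.2723]
orientation: [-0.03, 0.624, 0.781, 0.021]
wrist_force: [0.5, -0.0, 0.3]
finger_gap: -0.0003
```

Call:
{"fn": "arm_command", "kwargs": {
  "moves": [
    [1,0,0,0,-0.14],
    [1,0,0,0,-0.28],
    [1,0,0,0,-0.42],
    [1,0,0,0,-0.56],
    [1,0,0,0,-0.7],
    [1,0,0,0,-0.84],
    [1,0,0,0,-0.98],
    [1,0,0,0,-1.12],
    [1,0,0,0,-1.26],
    [1,0,0,0,-1.4],
    [1,0,0,0,-1.46],
    [1,0,0,0,-1.46]
  ]
}}

```text
clock: 5.95
tcp_pos: [0.4926, 0.2246, 0.2724]
orientation: [-0.008, -0.054, 0.998, 0.035]
wrist_force: [-0.2, 0.2, -0.4]
finger_gap: 0.0001
```

```bash
cat > go.py <<'E'
import sys
from h import *
from scipy.spatial.transform import Rotation as Ro
s=env.get_state(); q=s['orientation']; R=Ro.from_quat([q[1],q[2],q[3],q[0]]).as_matrix()
print('tcp',s['tcp_pos'].round(4),'z',R[:,2].round(4),'yaw',np.arctan2(R[1,0],R[0,0]).round(4),'j',s['joint_pos'].round(3),'F',s['wrist_force'].round(2),'gap',round(s['finger_gap'],4))
for a in sys.argv[1:]:
    t=np.array(eval(a)); print(a,(R.T@(t-s['tcp_pos'])*1000).round(1))
E
python3 go.py "[.474,.289,.17]"
```

```text
tcp [0.4926 0.2246 0.2724] z [-0.0205  0.0691 -0.9974] yaw -3.0326 j [0.241 0.238 0.002 1.338 0.072 0.133] F [-0.23  0.18 -0.44] gap 0.0001
[.474,.289,.17] [ 10.1  58.6 106.9]
```

```bash
python3 go.py "[.4743,.288,.17]" "[.4743,.288,.105]" "[.4743,.288,.076]"
```

```text
tcp [0.4926 0.2246 0.2724] z [-0.0205  0.0691 -0.9974] yaw -3.0326 j [0.241 0.238 0.002 1.338 0.072 0.133] F [-0.23  0.18 -0.44] gap 0.0001
[.4743,.288,.17] [  9.9  57.5 106.9]
[.4743,.288,.105] [  9.1  52.9 171.7]
[.4743,.288,.076] [  8.7  50.9 200.6]
```

Call:
{"fn": "arm_command", "kwargs": {
  "moves": [
    [1,10,40,0,0],
    [1,10,63,30,0],
    [1,10,57,80,0],
    [1,10,57,107,0],
    [1,9,55,140,0],
    [1,9,53,172,0],
    [1,9,53,172,0],
    [1,9,53,172,0]
  ]
}}

```text
clock: 6.75
tcp_pos: [0.474, 0.2881, 0.1049]
orientation: [-0.009, -0.055, 0.998, 0.035]
wrist_force: [0.2, 1.6, 0.1]
finger_gap: 0.0003
```

```bash
python3 go.py "[.4743,.288,.090]" "[.4743,.288,.078]"  "[.4743,.288,.076]"
python3 - <<'E'
from h import *
im,d,c=cam('wrist'); cv2.imwrite('pics/w2.png',im)
E
```

```text
tcp [0.474  0.2881 0.1049] z [-0.0216  0.0688 -0.9974] yaw -3.0316 j [ 0.364  0.35  -0.269  0.947  0.072  0.255] F [0.24 1.62 0.07] gap 0.0003
[.4743,.288,.090] [-0.5 -1.2 14.9]
[.4743,.288,.078] [-0.6 -2.  26.9]
[.4743,.288,.076] [-0.7 -2.2 28.8]
```

View pics/w2.png

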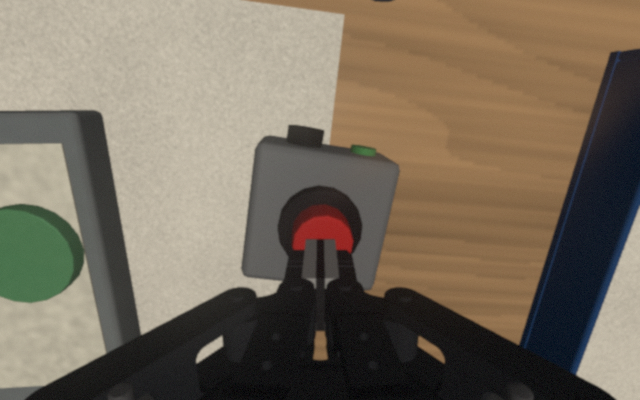

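The closed fingertips (320,245) stand over the red plunger (322,228). Pressing.

Call:
{"fn": "arm_command", "kwargs": {
  "moves": [
    [1,0,-1,12,0],
    [1,0,-1,18,0],
    [1,0,-2,22,0],
    [1,0,-2,25,0],
    [1,0,-2,25,0]
  ]
}}

```text
clock: 7.3
tcp_pos: [0.4758, 0.2887, 0.0809]
orientation: [-0.006, -0.056, 0.998, 0.036]
wrist_force: [1.3, 0.5, 6.9]
finger_gap: -0.0001
```

Call:
{"fn": "arm_command", "kwargs": {
  "moves": [
    [1,0,0,2,0],
    [1,0,0,4,0],
    [1,0,0,4,0]
  ]
}}

```text
clock: 7.6
tcp_pos: [0.4759, 0.2888, 0.0782]
orientation: [-0.006, -0.056, 0.998, 0.036]
wrist_force: [0.4, -0.4, 12.4]
finger_gap: -0.0002
```

Call:
{"fn": "arm_command", "kwargs": {
  "moves": [
    [1,0,0,1.5,0],
    [1,0,0,1.5,0]
  ]
}}

```text
clock: 7.8
tcp_pos: [0.476, 0.2888, 0.0779]
orientation: [-0.005, -0.056, 0.998, 0.036]
wrist_force: [-2.1, -3.0, 21.4]
finger_gap: 0.0001
```

Force climbs steeply with no travel, so it is at the end of the stroke. Retreating.

Call:
{"fn": "arm_command", "kwargs": {
  "moves": [
    [1,0,0,-20,0],
    [1,0,0,-70,0],
    [0,0,0,-120,0],
    [0,0,0,-170,0],
    [0,0,0,-200,0],
    [0,0,0,-200,0],
    [0,0,0,-200,0]
  ]
}}

```text
clock: 8.5
tcp_pos: [0.478, 0.2745, 0.274]
orientation: [-0.008, -0.056, 0.998, 0.035]
wrist_force: [-0.3, -0.6, -1.2]
finger_gap: 0.0722
```

```bash
python3 go.py "[.5255,.145,.285]"
python3 - <<'E'
from h import *
im,d,c=cam('top'); cv2.imwrite('pics/t2.png',im); P=pts(d,c)
k=np.linalg.norm(P[...,:2]-[.474,.289],axis=2)<.014
print('plunger z',np.percentile(P[k][:,2],[10,50,90]))
im,d,c=cam('wrist'); cv2.imwrite('pics/w3.png',im); P=pts(d,c)
hsv=cv2.cvtColor(im,cv2.COLOR_BGR2HSV); H,S,V=cv2.split(hsv)
k=(H>=4)&(H<14)&(S>140)&(V>80)&(d>0)
print(k.sum(), P[k].mean(0) if k.any() else '', P[k].min(0) if k.any() else '', P[k].max(0) if k.any() else '')
E
```

```text
tcp [0.478  0.2745 0.274 ] z [-0.0194  0.0695 -0.9974] yaw -3.0296 j [0.338 0.251 0.022 1.338 0.072 0.227] F [-0.33 -0.56 -1.23] gap 0.0722
[.5255,.145,.285] [ -32.6 -132.9  -20.9]
plunger z [0.73894703 0.74266026 0.74431391]
3530 [0.50662675 0.1495128  0.19850809] [0.46257564 0.13620529 0.05679386] [0.55916315 0.30893053 0.30553961]
```

Call:
{"fn": "arm_command", "kwargs": {
  "moves": [
    [0,-8,-40,-14,0],
    [0,-20,-80,-14,0],
    [0,-33,-110,-14,0],
    [0,-33,-138,-10,0],
    [0,-33,-138,-10,0],
    [0,-33,-138,-10,0],
    [0,-33,-138,-10,0]
  ]
}}

```text
clock: 9.3
tcp_pos: [0.5256, 0.1414, 0.2726]
orientation: [-0.009, -0.056, 0.998, 0.035]
wrist_force: [0.3, 0.9, -0.2]
finger_gap: 0.0854
```

```bash
python3 go.py "[.525,.146,.192]"
python3 - <<'E'
from h import *
im,d,c=cam('wrist'); cv2.imwrite('pics/w4.png',im); P=pts(d,c)
hsv=cv2.cvtColor(im,cv2.COLOR_BGR2HSV); H,S,V=cv2.split(hsv)
k=(H>=4)&(H<14)&(S>140)&(V>80)&(d>0)
Q=P[k]; Q=Q[(abs(Q[:,2]-.195)<.03)]; print(len(Q),np.median(Q,0).round(4),Q.min(0).round(3),Q.max(0).round(3))
h=Q[Q[:,2]>np.percentile(Q[:,2],80)]; print('top ridge',h.mean(0).round(4)); 
f=np.polyfit(h[:,0],h[:,1],1); print('line y at x=.525',np.polyval(f,.525),'slope',f[0])
E
```

```text
tcp [0.5256 0.1414 0.2726] z [-0.0222  0.0694 -0.9973] yaw -3.0287 j [ 0.078  0.255  0.025  1.357  0.071 -0.035] F [ 0.29  0.91 -0.18] gap 0.0854
[.525,.146,.192] [-1.1 -1.1 80.7]
3456 [0.5173 0.1476 0.1999] [0.463 0.136 0.196] [0.586 0.161 0.202]
top ridge [0.5232 0.1481 0.2012]
line y at x=.525 0.14828550411204586 slope 0.11561000320198288
```

View pics/w4.png

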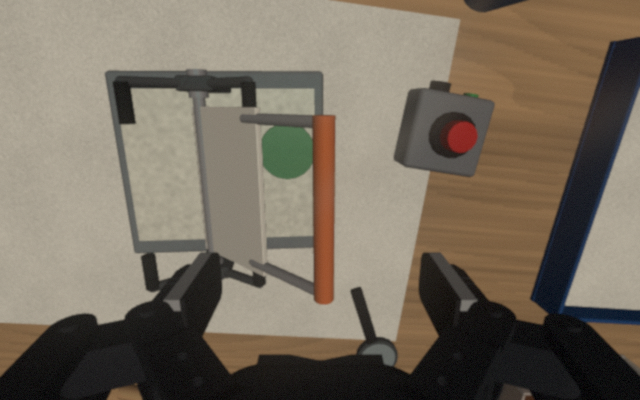

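The bar (325,210) lies parallel to the pads and centred between the open jaws (about 195–440), with the plate well clear. Descending and gripping.

Call:
{"fn": "arm_command", "kwargs": {
  "moves": [
    [0,-1,0,40,0],
    [0,-1,1,65,0],
    [0,-1,1,80,0],
    [0,-1,1,80,0],
    [1,-1,1,80,0],
    [1,-1,1,80,0],
    [1,-1,1,80,0],
    [1,-1,1,80,0],
    [1,-1,1,80,0],
    [1,-1,1,80,0],
    [1,-1,1,80,0]
  ],
  "squeeze": 25
}}

```text
clock: 10.45
tcp_pos: [0.5258, 0.149, 0.1948]
orientation: [-0.007, -0.056, 0.998, 0.037]
wrist_force: [-1.2, 5.3, 3.6]
finger_gap: 0.0128
```

```bash
cat > arc.py <<'E'
from h import *
from scipy.spatial.transform import Rotation as Ro
s=env.get_state(); q=s['orientation']; R=Ro.from_quat([q[1],q[2],q[3],q[0]]).as_matrix()
g=s['tcp_pos']-.002*R[:,2]
yh=np.array([-.115,.9934,0]); hinge=np.array([.5355,.0505,.1])
v=g-hinge; print('grasp',g.round(4),'rad',np.hypot(v@yh,v[2]).round(4),'lean',np.arctan2(v@yh,v[2]).round(4),'gap',s['finger_gap'],'F',s['wrist_force'].round(1))
a0=np.arctan2(v@yh,v[2]); off=v-.135*(np.sin(a0)*yh+np.array([0,0,np.cos(a0)]))
p=lambda a:.135*(np.sin(a)*yh+np.array([0,0,np.cos(a)]))
for a in np.append(np.arange(.75,0,-.07),0):
    print(round(a,2),(R.T@(p(a)-p(a0))*1000).round(1))
E
python3 arc.py; python3 go.py
```

```text
grasp [0.5258 0.1488 0.1968] rad 0.1383 lean 0.7955 gap 0.012813231639636555 F [-1.2  5.3  3.6]
0.75 [ 0.  -4.1 -4.6]
0.68 [  0.1 -10.7 -11.3]
0.61 [  0.1 -17.8 -17.5]
0.54 [  0.2 -25.4 -23.3]
0.47 [  0.2 -33.3 -28.4]
0.4 [  0.2 -41.5 -33. ]
0.33 [  0.2 -50.1 -37.1]
0.26 [  0.3 -58.9 -40.5]
0.19 [  0.3 -67.9 -43.3]
0.12 [  0.3 -77.1 -45.4]
0.05 [  0.2 -86.4 -46.9]
0.0 [  0.2 -93.1 -47.6]
tcp [0.5258 0.149  0.1948] z [-0.019   0.0729 -0.9972] yaw -3.0284 j [ 0.09   0.283 -0.13   1.17   0.074 -0.023] F [-1.16  5.32  3.65] gap 0.0128
```

Gripped (gap 12.8 mm). Swinging up along the arc in slow steps.

Call:
{"fn": "arm_command", "kwargs": {
  "moves": [
    [1,0,-4,-4.5,0],
    [1,0,-7.5,-8,0],
    [1,0,-11,-11.5,0],
    [1,0,-14.5,-14.5,0],
    [1,0,-18,-17.5,0],
    [1,0,-21.5,-20.5,0],
    [1,0,-25.5,-23.5,0],
    [1,0,-29.5,-26,0],
    [1,0,-33.5,-28.5,0],
    [1,0,-33.5,-28.5,0]
  ]
}}

```text
clock: 11.45
tcp_pos: [0.5299, 0.1138, 0.2219]
orientation: [-0.007, -0.056, 0.998, 0.037]
wrist_force: [-3.3, 7.2, 9.1]
finger_gap: 0.0129
```

```bash
python3 arc.py
```

```text
grasp [0.5299 0.1137 0.2239] rad 0.1392 lean 0.4729 gap 0.012904939650064713 F [-3.3  7.2  9.1]
0.75 [-0.1 28.8 23.6]
0.68 [-0.1 22.2 16.9]
0.61 [-0.1 15.1 10.7]
0.54 [-0.   7.6  5. ]
0.47 [ 0.  -0.3 -0.2]
0.4 [ 0.  -8.6 -4.8]
0.33 [  0.  -17.1  -8.8]
0.26 [  0.  -25.9 -12.3]
0.19 [  0.  -35.  -15.1]
0.12 [  0.  -44.2 -17.2]
0.05 [  0.  -53.5 -18.7]
0.0 [  0.  -60.2 -19.4]
```

Call:
{"fn": "arm_command", "kwargs": {
  "moves": [
    [1,0,-4,-3.5,0],
    [1,0,-8.5,-6,0],
    [1,0,-13,-8.5,0],
    [1,0,-17,-10.5,0],
    [1,0,-21.5,-12.5,0],
    [1,0,-26,-14,0],
    [1,0,-30.5,-15.5,0],
    [1,0,-35,-16.5,0],
    [1,0,-39.5,-18,0],
    [1,0,-44,-19,0],
    [1,0,-44,-19,0]
  ]
}}

```text
clock: 12.55
tcp_pos: [0.5353, 0.0665, 0.2355]
orientation: [-0.008, -0.055, 0.998, 0.035]
wrist_force: [0.7, 1.6, 2.3]
finger_gap: 0.0131
```

```bash
python3 arc.py
```

```text
grasp [0.5353 0.0663 0.2375] rad 0.1384 lean 0.1141 gap 0.013109554553893173 F [0.7 1.6 2.3]
0.75 [-0.1 74.  40.7]
0.68 [-0.1 67.3 34. ]
0.61 [-0.1 60.2 27.8]
0.54 [-0.  52.6 22.1]
0.47 [ 0.  44.7 17. ]
0.4 [ 0.  36.4 12.4]
0.33 [ 0.  27.9  8.4]
0.26 [ 0. 19.  5.]
0.19 [ 0.  10.   2.3]
0.12 [0.  0.8 0.1]
0.05 [-0.  -8.5 -1.3]
0.0 [ -0.  -15.3  -2. ]
```

Call:
{"fn": "arm_command", "kwargs": {
  "moves": [
    [1,0,-3.5,-0.7,0],
    [1,0,-7,-1.2,0],
    [1,0,-10.5,-1.6,0],
    [1,0,-13.5,-2,0],
    [1,0,-15.5,-2,0],
    [1,0,-15.5,-2,0],
    [1,0,-15.5,-2,0]
  ]
}}

```text
clock: 13.25
tcp_pos: [0.537, 0.0516, 0.2367]
orientation: [-0.008, -0.056, 0.998, 0.035]
wrist_force: [1.4, 0.8, 3.9]
finger_gap: 0.0129
```

```bash
python3 arc.py|head -1
python3 - <<'E'
from h import *
im,d,c=cam('wrist'); cv2.imwrite('pics/w5.png',im)
for n in ('side','top','wrist'):
    im,d,c=cam(n); P=pts(d,c); cv2.imwrite(f'pics/{n}5.png',im)
    np.savez(n+'5.npz',im=im,d=d,**c)
    # flap plate: points near the hinge column, z .11-.2
    yh=np.array([-.115,.9934,0]);xh=np.array([.9934,.115,0]); v=P-[.5355,.0505,.1]
    x,y,z=v@xh,v@yh,v[...,2]
    k=(d>0)&(abs(x)<.06)&(abs(y)<.03)&(z>.01)&(z<.07)
    hsv=cv2.cvtColor(im,cv2.COLOR_BGR2HSV); k&=hsv[...,1]<80; k&=hsv[...,2]>80
    if k.sum()>30:
        f=np.polyfit(z[k],y[k],1); print(n,k.sum(),'slope',f[0].round(3),'y0',f[1].round(4),'resid',np.std(y[k]-np.polyval(f,z[k])).round(4))
    H=hsv[...,0]; b=(d>0)&(H>=4)&(H<14)&(hsv[...,1]>140)&(abs(x)<.07)&(abs(y)<.04)&(z>.1)&(z<.18)
    if b.sum()>5: print(n,'bar',b.sum(),'y',np.median(y[b]).round(4),'z',np.percentile(z[b],[10,90]).round(4))
im=cv2.imread('pics/side5.png')[150:260,260:420]; cv2.imwrite('pics/side5c.png',cv2.resize(im,None,fx=4,fy=4))
E
```

```text
grasp [0.537  0.0515 0.2387] rad 0.1387 lean 0.0057 gap 0.01292792279822974 F [1.4 0.8 3.9]
side 791 slope -0.008 y0 -0.0005 resid 0.0021
side bar 133 y -0.004 z [0.1364 0.1425]
wrist bar 7591 y 0.0003 z [0.1386 0.142 ]
```

View pics/side5c.png

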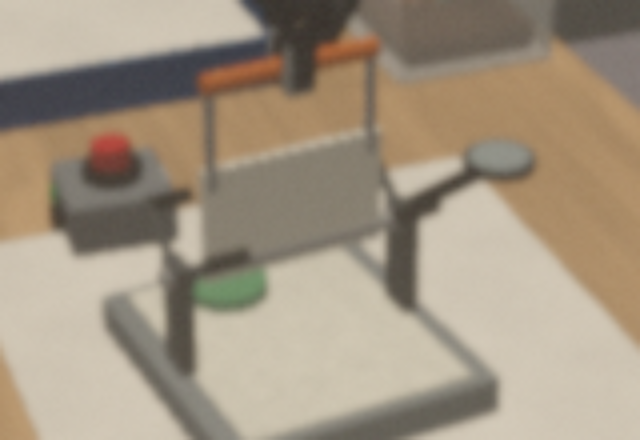

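View pics/wrist5.png

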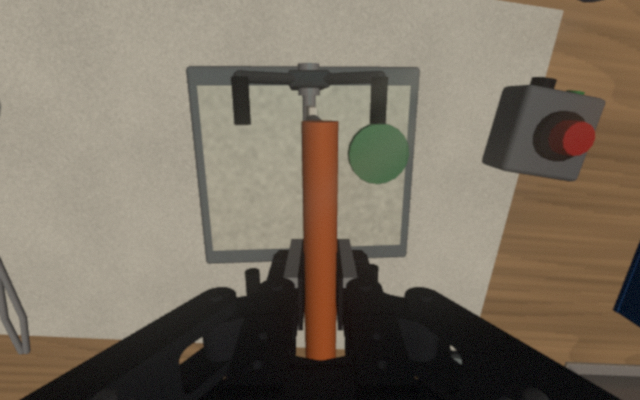

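The side crop shows the flap upright with the bar in the fingers (300,70), the plunger up (110,150) and the dish in place (230,285). The wrist view agrees: the bar is pinched and sits above the hinge line. The plate fit gives a lean of about -0.01 rad. I hold briefly, then hand in.

Call:
{"fn": "arm_command", "kwargs": {
  "moves": [
    [1,0,0,0,0],
    [1,0,0,0,0],
    [1,0,0,0,0],
    [1,0,0,0,0],
    [1,0,0,0,0],
    [1,0,0,0,0]
  ]
}}

```text
clock: 14.05
tcp_pos: [0.5369, 0.0518, 0.2366]
orientation: [-0.008, -0.056, 0.998, 0.035]
wrist_force: [0.9, 1.1, 4.6]
finger_gap: 0.0127
```

```bash
python3 arc.py|head -1; python3 -c "
from h import *
print(env.hand_in())"
```

```text
grasp [0.537  0.0517 0.2386] rad 0.1386 lean 0.0073 gap 0.012695182699216203 F [0.9 1.1 4.6]
the job is handed in; nothing more can be done
None
```

I pushed the red plunger on the grey timer down to its end stop and let it come back up. I then gripped the flap's orange bar on the +y side, swung it upright, and handed in at about 14 s while still holding it.

**Last checks**
- **Flap:** the lean was about +0.007 rad from the grasp position and -0.008 rad from the plate in the side camera. The limit is 0.087 rad.
- **Grip:** the fingers held the bar at a 12.7 mm opening, and the wrist force was about 5 N.
- **Plunger:** the force rose from 12 N to 21 N with almost no further travel, which I took as the end of the stroke. It looks up again in the final side picture. My depth check of its height from the top camera failed because the arm was in the way.
- **Bystanders:** no collision forces showed and the dish looks unmoved. I did not measure the positions of the others again.

**What did not go to plan**
- **Joint limit:** joint 6 reached its limit on the way to the timer, so that move fell short and came down close to the bar without any sign of contact. I turned the gripper half a turn and carried on with the tool tilted about 4°.
- **Arc radius:** I measured 138.6 mm from the hinge to the grasp instead of 135 mm. I put that down to a few mm of camera or grasp offset.

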